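# Load the frame press and latch its spring bar

### The job

Slide the green press plate out from under the grey riser by its yellow tab until its black handle is clear of the riser, and let go of it there, lying flat on the desk. Then lift it level, lower it over the jig's two guide pins until it lies flat on the phone frame, and let go. Finally swing the sprung steel bar round over the plate to its stop by the red knob, hold it there against its spring while you push the bolt fully into the blue keeper with the same knob, and leave it latched; do not tip the plate over or displace the things standing around.

Things in the scene. Friction and masses are not known exactly. Their poses are not given: they have to be found in the camera images.
- jig: Press jig fixed to the desk. Aluminium base 12 mm thick, x -85 to +50, y -128 to +128 mm; origin on the desk under the middle of the nest; z up, y along the long side. A grey phone frame 142 (y) x 70 x 8 mm is fixed in the nest, top 20 mm above the desk. Two upright guide pins, 9 mm diameter with tapered tips, at x 0, y -80 and +80, end 42 mm above the desk. Bar's hinge post at x -60, y -100.
- nest (a point): Where the plate's origin belongs: middle of the jig, on top of the phone frame, 20 mm above the desk; axes as jig. The plate may lie either way round, its x along the jig's y.
- keeper (a point): Mouth of the blue keeper, at jig x -60, y +93, 48 mm above the desk; axes as jig. The keeper is two upright cheeks, 56 mm high above the desk, 8 mm thick, 26 mm long (y), with a 14 mm gap between them; the bolt runs into the gap along +y.
- plate: Loose green-coated metal press plate 190 (x) x 80 (y) x 10 mm, about 0.25 kg; origin at the middle of its underside. Through holes 12 mm in diameter at x -80 and +80, y 0. Black handle in the middle of its top, yellow pull tab on the -x end. Starts flat on the desk under the riser with the tab sticking out, the handle covered. It drags easily; lifted by the tab it would sag.
- plate_tab (a point): Grip point of the yellow tab: plate x -118, y 0, 9 mm above the underside. The tab spans plate x -133 to -93, is 24 mm wide (y) and 18 mm high from the underside; close the fingers across plate y.
- plate_handle (a point): Grip point of the black handle: middle of the plate, 34 mm above the underside. The handle is a block 50 long (x) x 16 wide (y), from 10 to 46 mm above the underside; close the fingers across plate y.
- riser: Low grey bench riser fixed to the desk: top 64 (x) x 150 (y) mm, 59 mm above the desk, 52 mm clear below, open front and back, legs at y -72 and +72. Origin on the desk under its middle. The plate under it is drawn out towards the riser's -x; drawn out 85 mm its handle is clear for a gripper from above; its rear end is free to be lifted beyond 130 mm (drag it on by tab or handle).
- bar (a joint): Swing of the steel spring bar about its upright hinge, rad. 0: parked in front of the jig, where its torsion spring returns it. 1.0: on its stop, along the jig's +y, its tongue over the plate's edge. Grows clockwise from above: at q the bar points along jig +y turned anticlockwise by (1.0 - q). The spring takes 2.5 N at the knob at 0, 5 N at 1.0, and throws the bar back if let go unlatched.
- bar_hinge (a point): Point on the bar's upright hinge axis (jig x -60, y -100), 40 mm above the desk; its x axis points along the bar. Bar and tongue lie 32 to 42 mm above the desk (seated plate's top: 30 mm), bolt guides on the bar reach 55 mm, the hinge pin 72 mm.
- bolt (a joint): Slide of the bolt (8 mm rod, 48 mm above the desk) outward along the bar, m. 0: drawn back; 0.022: fully out. It stays where it is left (about 1.2 N to move). With the bar at 1.0, moving it out puts its tip between the keeper's cheeks, 3 mm room each side, and latches the bar. Moved out too early, the rod strikes the outer cheek.
- bolt_knob (a point): Round red knob on the bolt, 22 mm diameter, upright, 60 to 87 mm above the desk; this point is on its axis at 78 mm. It is 150 mm plus the bolt's joint value from the hinge axis. Grip it from above, fingers best closing across the bar and turning with it: if they do not turn, it rolls between them by up to 11 mm.
- dropper: Bystander: white dropper bottle 87 mm high, 34 mm across, standing; origin at the middle of its underside.
- tape: Bystander: orange tape roll lying flat, 66 mm diameter, 12 mm high; origin at the middle of its underside.
- dish: Bystander: round steel dish with screws, 82 mm diameter, 16 mm high; origin at the middle of its underside.

How it is judged:
On the way, in this order (a step that is already met when the one before it is completed fails the run):
1. the plate has been drawn out at least 65 mm from under the riser's middle and lies flat and released on the desk (x of plate_handle in the frame of riser below -0.065 m and height (world z) of plate below 0.005 m and angle between plate's own z axis and vertical below 0.05 rad and contact force between the fingers and plate below 0.1 N and linear speed of plate below 0.02 m/s), for 0.2 s.
2. the plate lies flat on the phone frame, both pins through it, released, with the bar still swung out (horizontal distance between plate and nest below 0.004 m and z of plate in the frame of nest between -0.003 and 0.003 m and angle between the x axis of plate and the y axis of jig, either way round below 0.06 rad and angle between plate's own z axis and vertical below 0.05 rad and contact force between the fingers and plate below 0.1 N and value of joint bar below 0.3 rad), for 0.2 s.
At the end, for the whole second after the job is handed in: The plate rests on the phone frame over both pins (within 4 mm of its place, 3 mm in height, 0.05 rad of level, 0.06 rad in line with the jig, either way round); the bar is closed (joint above 0.94 rad) and at rest, held by the bolt, which is at least 16 mm out, in the keeper (horizontal distance between plate and nest below 0.004 m and z of plate in the frame of nest between -0.003 and 0.003 m and angle between the x axis of plate and the y axis of jig, either way round below 0.06 rad and angle between plate's own z axis and vertical below 0.05 rad and value of joint bar above 0.94 rad and value of joint bolt above 0.016 m and velocity of joint bar between -0.05 and 0.05 rad/s and linear speed of plate below 0.02 m/s); the robot touches nothing.
It fails at once if the plate is tipped by more than 0.35 rad (angle between plate's own z axis and vertical above 0.35 rad).
It fails at once if the dropper bottle is moved by more than 30 mm or tipped over (distance of dropper from where it was at the start of the episode above 0.03 m or angle between dropper's own z axis and vertical above 0.3 rad).
It fails at once if the tape roll is moved by more than 30 mm or tipped over (distance of tape from where it was at the start of the episode above 0.03 m or angle between tape's own z axis and vertical above 0.3 rad).
It fails at once if the screw dish is moved by more than 30 mm or tipped over (distance of dish from where it was at the start of the episode above 0.03 m or angle between dish's own z axis and vertical above 0.3 rad).
It also fails if it takes over 72 s, if anything falls off the work surface, if the arm or the gripper's body presses on something with over 40 N, if the wrist force passes 120 N, or if a joint passes its speed limit or range.

### The arm

A 7-joint arm with a two-finger parallel gripper is mounted at the origin on a cart in front of the work surface, level with it; the furniture and walls round the work are solid. World frame = base frame: x ahead of the robot, y to its left, z up, the work surface at z = 0. Lengths are in m, angles in rad, forces in N, time in s.
With the tool pointing down it reaches from about 0.4 to 0.85 m from the base axis. Payload 10.4 kg.
Tool frame: the origin (TCP) lies at the very end of the fingers, on their centre line; the grasp point (between the pads) lies 19 mm behind it; z points along the fingers, y is the line along which they close (so a half turn about z gives the same grasp; the last joint's range is limited). The gripper opens to 87 mm and grips with 3 to 60 N. Pads are 19 mm wide; open, the fingers measure 117 mm over their backs; the gripper's body (75 mm by 190 mm) begins 51 mm behind the grasp point.
Start: joints at [1.212, 0.332, -0.065, 1.46, 0.022, 1.35, -0.088], TCP at [0.206, -0.59, 0.223] pointing down, gripper open.
Joint ranges: [-2.6, 2.6], [-0.5, 2.12], [-1.47, 1.34], [0.16, 2.42], [-1.27, 4.41], [0.06, 2.06], [-2.6, 2.6]. Speed limits (rad/s): [2.22, 2.22, 2.79, 2.79, 3.14, 3.14, 3.14].

### API

Orientations are given as a unit quaternion [x, y, z, w].
In Python, from workcell import ctrl gives the robot as it stands.
- The arm moves only by the shell command python3 -m pendant 'ROWS' [FORCE]. ROWS is JSON, a list of rows, each a list of 3 entries, a list of its own where there are three numbers: the closure, from -1 (fully open) to 1 (shut), then the shift along the tool's x, y, z in units of 40 mm (1.0 is 40 mm), then the turn, a rotation vector about the tool's x, y, z in units of 8 degrees (1.0 is 8 degrees). In form: [[hand, [tx, ty, tz], [ax, ay, az]], ...]. A call has 1 to 10 rows; each row is the pose to reach, as a shift and turn from the pose commanded when the call began, along the tool's axes at that moment; what a row does not reach only later rows make up. A row lasts 1/8 s, in which the tool goes at most 62.5 mm and 10.7 degrees, less where a joint would pass 70% of its speed; a pose out of reach is approached as far as the arm can. A call with a gripper value outside its range is refused whole. The fingers move at their own pace and stop on an object; FORCE is the grip in N (left out, the last holds). Time passes only in rows, so rows that repeat a pose let the fingers close. It gives the time, the measured TCP pose, the force, the opening and the grip force at its end, in the units of the state.
- ctrl.observe(): the state, without advancing time (a new reading comes with each control period).
- ctrl.grab_frame(name): name is "scene" or "top" or "wrist"; returns a dict with "image" (400x640x3 uint8, blue, green, red), "z_map" (400x640 float32, m along the optical axis (not along the pixel's ray), 0 where there is no reading), "intrinsics" (3x3 intrinsics, pixels), "distortion" ([k1, k2, p1, p2, k3] as OpenCV has them; the pictures are not rectified), "world_to_cam" (4x4, takes a point from world to camera coordinates). Camera axes: x right, y down, z forward; pixel columns grow to the right and rows downward; lengths in m; the calibration is good to about 2 mm. A picture is of the moment at which its call begins.
- ctrl.hand_in(): hands the job in; it is judged then, once.
The state is a dict: "time_s": time; "joint_pos": joint angles; "joint_velocities": joint speeds; "joint_efforts": joint torques, N m; "position": TCP position; "tool_rot": TCP orientation; "force": force on the tool from outside, world axes, zero at the start; "torque": the same for the moment, N m; "width": finger opening in m; "finger_force": force on a finger pad.
Only numpy, scipy, OpenCV 4.12 (cv2) and the standard library are available. Lean on these libraries where they do the work, as an engineer would, in place of code of your own. Each camera call takes 0.05 s, during which the arm holds its last target. There are 200 camera calls.

## Working session

There is one attempt and no reset: what is moved stays moved. The work goes in short steps, Python scripts to look and compute and a shell command to move; the robot and the scene stay as the last step left them, time stands still between calls to the robot, and variables do not carry over. Pictures are saved under pics/ and viewed, at most 14 in all, crops included, and the job is handed in when it is done.

```bash
mkdir -p pics; ls; cat > h.py <<'E'
import numpy as np, cv2, pickle, sys
from workcell import ctrl
from scipy.spatial.transform import Rotation as R
def snap(name,fn):
    f=ctrl.grab_frame(name); cv2.imwrite(f'pics/{fn}.png',f['image']); pickle.dump(f,open(f'pics/{fn}.pkl','wb')); return f
def load(fn): return pickle.load(open(f'pics/{fn}.pkl','rb'))
def ray(f,uv):
    n=cv2.undistortPoints(np.array([[uv]],float),np.array(f['intrinsics']),np.array(f['distortion'],float)).ravel()
    T=np.linalg.inv(f['world_to_cam']); return T[:3,3],T[:3,:3]@np.array([n[0],n[1],1])
def depthpt(f,uv):
    o,d=ray(f,uv); u,v=map(int,uv); z=np.median(f['z_map'][v-1:v+2,u-1:u+2]); return o+d*z
def atz(f,uv,z):
    o,d=ray(f,uv); return o+d*(z-o[2])/d[2]
def tri(f1,uv1,f2,uv2):
    A=np.zeros((3,3));b=np.zeros(3);o=[]
    for f,uv in((f1,uv1),(f2,uv2)):
        c,d=ray(f,uv);d/=np.linalg.norm(d);P=np.eye(3)-np.outer(d,d);A+=P;b+=P@c;o.append((c,d))
    x=np.linalg.solve(A,b); return x,[np.linalg.norm((np.eye(3)-np.outer(d,d))@(x-c)) for c,d in o]
def proj(f,p):
    W=np.array(f['world_to_cam']); return cv2.projectPoints(np.array([p],float),cv2.Rodrigues(W[:3,:3])[0],W[:3,3],np.array(f['intrinsics']),np.array(f['distortion'],float))[0].ravel()
def delta(pos,rot=None):
    "units of shift and turn from the present pose"
    s=ctrl.observe(); Q=R.from_quat(s['tool_rot']); sh=Q.inv().apply(np.array(pos)-s['position'])/0.04
    tn=None if rot is None else np.degrees((Q.inv()*rot).as_rotvec())/8
    return sh.round(3),None if tn is None else tn.round(3)
def down(yaw): # tool down with y axis at world angle yaw
    y=np.array([np.cos(yaw),np.sin(yaw),0]);z=np.array([0,0,-1.]);return R.from_matrix(np.c_[np.cross(y,z),y,z])
E
python3 - <<'E'
from h import *
np.set_printoptions(precision=4,suppress=True)
for n in('scene','top','wrist'):
    f=snap(n,n+'0'); T=np.linalg.inv(f['world_to_cam']); print(n,T[:3,3],T[:3,2],f['intrinsics'][0][0],f['distortion'])
s=ctrl.observe(); print(s); print(R.from_quat(s['tool_rot']).as_matrix())
a=load('scene0')['image'];b=load('top0')['image']
E
```

```text
pics
scene [0.0645 0.683  0.7019] [ 0.4615 -0.6341 -0.6205] 378.53494148150946 [-0.0031  0.      0.      0.      0.    ]
top [0.3542 0.0824 1.4998] [ 0.1105  0.0038 -0.9939] 454.9843694814419 [0.0231 0.     0.     0.     0.    ]
wrist [ 0.2854 -0.5619  0.3839] [-0.2873 -0.0986 -0.9528] 289.64683835788713 [0.0072 0.     0.     0.     0.    ]
{'time_s': 0.15, 'joint_pos': array([ 1.2124,  0.3328, -0.0647,  1.4607,  0.0216,  1.3499, -0.0885]), 'joint_velocities': array([-0.0014, -0.0041,  0.0007, -0.0018, -0.    ,  0.0001,  0.0015]), 'joint_efforts': array([  0.0012, -62.3631,   0.025 , -39.0146,  -0.0613,   0.0372,
         0.0001]), 'position': array([ 0.2059, -0.5898,  0.2219]), 'tool_rot': array([ 0.9859,  0.1671, -0.0001, -0.0005]), 'force': array([-0.8741, -0.1235,  0.0235]), 'torque': array([0.0411, 0.0091, 0.0218]), 'finger_force': 0.0, 'width': 0.08679559431923446}
[[ 0.9441  0.3295 -0.0004]
 [ 0.3295 -0.9441  0.001 ]
 [ 0.     -0.0011 -1.    ]]
```

View pics/scene0.png

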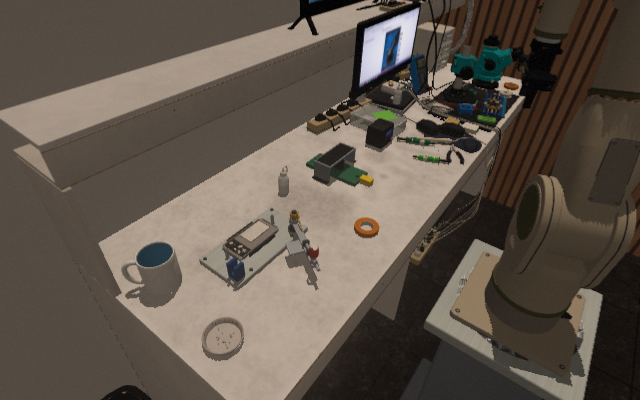

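View pics/top0.png

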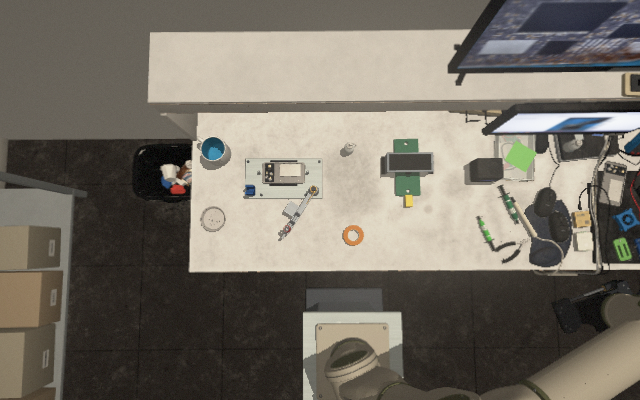

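The scene view shows the riser with the plate and its yellow tab at (367,180), the jig at (250,245), the hinge at (295,215) and the red knob at (314,252). The top view shows the jig at (284,178), hinge (313,188), knob (283,235), riser (407,163), tab (408,201), tape (353,235), dropper (348,148) and dish (213,218). I'll enlarge both.

```bash
python3 - <<'E'
from h import *
a=load('top0')['image'][125:250,230:450]; b=load('scene0')['image'][130:290,190:390]
cv2.imwrite('pics/ctop.png',cv2.resize(a,None,fx=3.6,fy=3.6,interpolation=cv2.INTER_CUBIC))
cv2.imwrite('pics/cscene.png',cv2.resize(b,None,fx=3.6,fy=3.6,interpolation=cv2.INTER_CUBIC))
E
```

```text
(no output)
```

View pics/ctop.png

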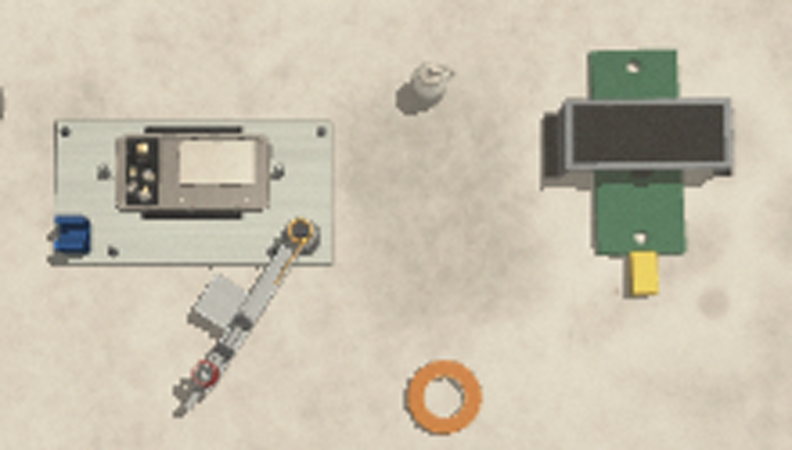

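View pics/cscene.png

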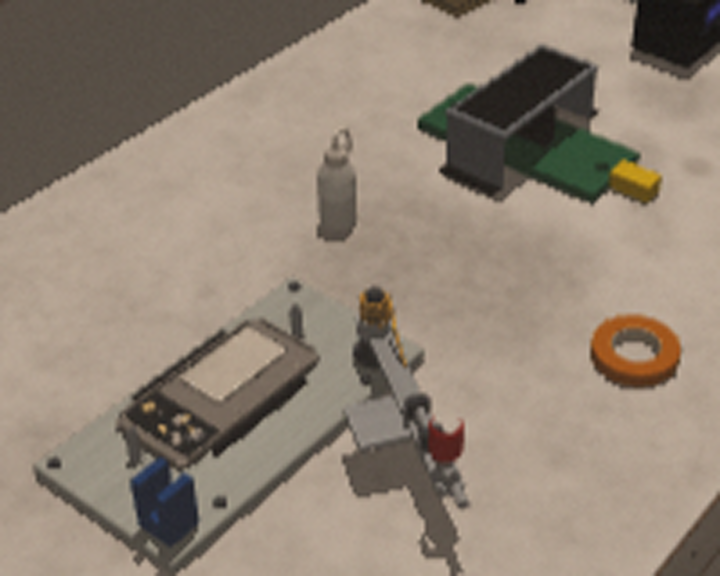

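The top crop shows the pins at (103,172) and (278,172), hinge (300,230), knob (205,372), plate holes (633,66) and (640,239), and tab centre (645,273). The scene crop shows the hinge top at (376,292), knob top near (446,425), right pin tip (296,308) and tab top near (637,172).

```bash
python3 - <<'E'
from h import *
np.set_printoptions(precision=4,suppress=True)
t=load('top0');s=load('scene0')
T=lambda u,v:(230+(u+.5)/3.6-.5,125+(v+.5)/3.6-.5)
S=lambda u,v:(190+(u+.5)/3.6-.5,130+(v+.5)/3.6-.5)
for n,a,z in [('jigTL',(54,120),.012),('TR',(333,120),.012),('BR',(333,265),.012),('BL',(54,265),.012),('pin+',(103,172),.042),('pin-',(278,172),.042),('hinge',(300,230),.072),('knob',(205,372),.087),('holeR',(633,66),.01),('holeF',(640,239),.01),('tab',(645,273),.018),('RL',(588,50),.01),('RR',(677,50),.01),('FL',(596,254),.01),('FR',(685,254),.01),('ris1',(565,98),.059),('ris2',(733,98),.059),('ris3',(733,167),.059),('ris4',(565,170),.059),('tape',(444,397),.012),('drop',(430,76),.08)]:
    print(n,atz(t,T(*a),z),'depth',depthpt(t,T(*a)))
for n,a,b in [('hinge',(300,230),(376,292)),('knob',(205,372),(446,425)),('pin-',(278,172),(296,308)),('tab',(645,273),(637,172)),('holeF',(640,239),(603,167))]:
    print(n,tri(t,T(*a),s,S(*b)))
print('dish',atz(t,(213,218),.016))
E
```

```text
jigTL [0.6507 0.3494 0.012 ] depth [ 0.6537  0.3521 -0.003 ]
TR [0.6487 0.092  0.012 ] depth [0.6509 0.092  0.001 ]
BR [0.5142 0.0929 0.012 ] depth [0.5154 0.093  0.0002]
BL [0.5161 0.3478 0.012 ] depth [0.5171 0.3495 0.0025]
pin+ [0.5968 0.2993 0.042 ] depth [0.5982 0.3006 0.0334]
pin- [0.5956 0.1416 0.042 ] depth [0.5996 0.1426 0.0175]
hinge [0.5389 0.1212 0.072 ] depth [0.5388 0.1212 0.0722]
knob [0.4142 0.2032 0.087 ] depth [0.416  0.2067 0.0463]
holeR [ 0.6975 -0.186   0.01  ] depth [ 0.6989 -0.1871  0.0042]
holeF [ 0.5362 -0.1882  0.01  ] depth [ 0.5373 -0.1898  0.0012]
tab [ 0.5041 -0.1904  0.018 ] depth [ 0.5044 -0.1909  0.0152]
RL [ 0.713  -0.1448  0.01  ] depth [ 0.7155 -0.1464 -0.0004]
RR [ 0.7122 -0.2271  0.01  ] depth [ 0.714  -0.2286  0.0028]
FL [ 0.5227 -0.1476  0.01  ] depth [ 0.5238 -0.1492  0.0001]
FR [ 0.5221 -0.2288  0.01  ] depth [ 0.5229 -0.2304  0.0022]
ris1 [ 0.6576 -0.1158  0.059 ] depth [ 0.6697 -0.1237  0.0019]
ris2 [ 0.6563 -0.2655  0.059 ] depth [ 0.6686 -0.2796  0.0004]
ris3 [ 0.594  -0.2634  0.059 ] depth [ 0.5954 -0.2654  0.0505]
ris4 [ 0.5925 -0.1144  0.059 ] depth [ 0.5966 -0.1178  0.0341]
tape [ 0.3933 -0.0068  0.012 ] depth [ 0.3936 -0.0076 -0.0022]
drop [0.674  0.0057 0.08  ] depth [0.6748 0.0055 0.0765]
hinge (array([0.5389, 0.1214, 0.0746]), [np.float64(0.00040210623211864175), np.float64(0.0004021062321187369)])
knob (array([0.4146, 0.2034, 0.0868]), [np.float64(0.00036082122645191293), np.float64(0.00036082122645177855)])
pin- (array([0.5966, 0.1424, 0.0424]), [np.float64(0.001375922736385885), np.float64(0.0013759227363860055)])
tab (array([ 0.5042, -0.1895,  0.0216]), [np.float64(0.0005357424122775026), np.float64(0.0005357424122777386)])
holeF (array([ 0.5363, -0.1871,  0.0139]), [np.float64(0.000707748614499571), np.float64(0.0007077486144994484)])
dish [0.4516 0.4494 0.016 ]
```

```bash
python3 - <<'E'
from h import *
print(delta([.498,-.1895,.10],down(-np.pi/2+.0125)))
E
```

```text
(array([10.193, -7.039,  3.056]), array([-8.000e-03,  1.000e-03,  2.316e+00]))
```

```bash
python3 -m pendant '[[-1,[10.19,-7.04,1],[0,0,2.32]],[-1,[10.19,-7.04,1],[0,0,2.32]],[-1,[10.19,-7.04,1],[0,0,2.32]],[-1,[10.19,-7.04,1],[0,0,2.32]],[-1,[10.19,-7.04,1],[0,0,2.32]],[-1,[10.19,-7.04,1],[0,0,2.32]],[-1,[10.19,-7.04,1],[0,0,2.32]],[-1,[10.19,-7.04,3.06],[0,0,2.32]],[-1,[10.19,-7.04,3.06],[0,0,2.32]],[-1,[10.19,-7.04,3.06],[0,0,2.32]]]' 20
python3 - <<'E'
from h import *
f=snap('wrist','wr1'); print(ctrl.observe()['position'], delta([.498,-.1895,.003],down(-np.pi/2+.0125)))
cv2.imwrite('pics/wr1b.png',cv2.resize(f['image'],(800,500)))
E
```

```text
time_s: 1.4
position: [0.497, -0.1873, 0.0975]
tool_rot: [1.0, 0.008, -0.002, -0.001]
force: [-0.6, -0.6, 0.1]
width: 0.0872
finger_force: 0.0
[ 0.49745357 -0.18934016  0.09941266] (array([0.019, 0.007, 2.41 ]), array([-0.007,  0.015,  0.006]))
```

View pics/wr1b.png

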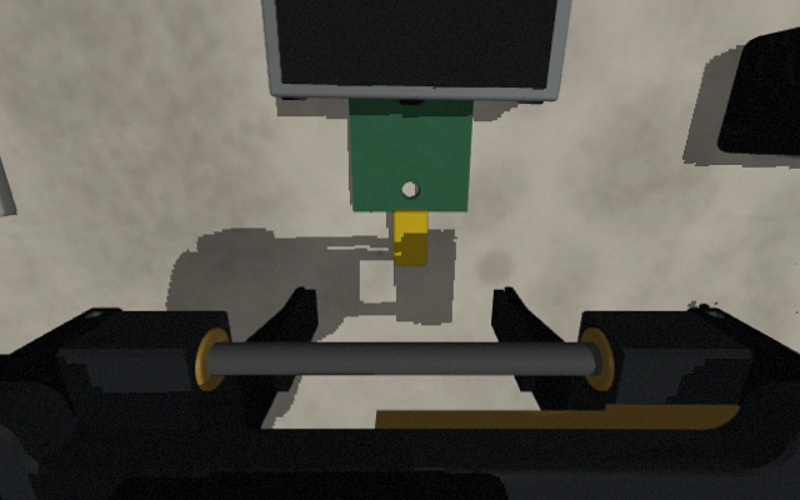

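The wrist view shows the tab between the fingers' lines, with its centre near (411,238) and the front hole near (410,189) in the enlarged picture. I'll lower onto the tab, grip it and check the position against this view.

```bash
python3 - <<'E'
from h import *
f=load('wr1'); print(atz(f,(411/1.25,238/1.25),.018),atz(f,(410.5/1.25,189/1.25),.01))
E
python3 -m pendant '[[-1,[0.02,0,1.5],[0,0,0]],[-1,[0.02,0,2.38],[0,0,0]],[-1,[0.02,0,2.38],[0,0,0]],[0.2,[0.02,0,2.38],[0,0,0]],[1,[0.02,0,2.38],[0,0,0]],[1,[0.02,0,2.38],[0,0,0]],[1,[0.02,0,2.38],[0,0,0]],[1,[0.02,0,2.38],[0,0,0]],[1,[0.02,0,2.38],[0,0,0]],[1,[0.02,0,2.38],[0,0,0]]]' 15
```

```text
[ 0.5088531  -0.19115014  0.018     ] [ 0.54167764 -0.19019491  0.01      ]
time_s: 2.7
position: [0.4988, -0.1899, 0.0049]
tool_rot: [1.0, 0.006, -0.0, 0.0]
force: [0.3, -0.7, 0.8]
width: 0.0246
finger_force: 0.3
```

```bash
python3 -m pendant '[[1,[0,0,0],[0,0,0]],[1,[-0.3,0,0],[0,0,0]],[1,[-0.8,0,0],[0,0,0]],[1,[-1.3,0,0],[0,0,0]],[1,[-1.8,0,0],[0,0,0]],[1,[-2.3,0,0],[0,0,0]],[1,[-2.8,0,0],[0,0,0]],[1,[-3.2,0,0],[0,0,0]],[1,[-3.4,0,0],[0,0,0]],[1,[-3.4,0,0],[0,0,0]]]' 15
```

```text
time_s: 3.95
position: [0.3621, -0.1916, 0.0049]
tool_rot: [1.0, 0.006, -0.0, 0.0]
force: [0.5, 0.0, -1.6]
width: 0.0239
finger_force: 15.0
```

Gripped and dragged. Now I'll release, rise and look.

```bash
python3 -m pendant '[[0,[0,0,0],[0,0,0]],[-0.3,[0,0,0],[0,0,0]],[-0.3,[0,0,0],[0,0,0]],[-0.3,[0,0,0],[0,0,0]],[-0.3,[0,0,-1],[0,0,0]],[-0.8,[0.4,0,-2.4],[0,0,0]],[-1,[1.5,0,-3.4],[0,0,0]],[-1,[1.5,0,-3.4],[0,0,0]],[-1,[1.5,0,-3.4],[0,0,0]]]'
python3 - <<'E'
from h import *
a=snap('wrist','wr2')['image'];b=snap('top','top2')['image']
b=cv2.resize(b[125:250,230:450],(640,364),interpolation=cv2.INTER_CUBIC)
cv2.imwrite('pics/c2.png',np.vstack([a[:236],b])); print(ctrl.observe()['position'])
E
```

```text
time_s: 5.08
position: [0.422, -0.1907, 0.1401]
tool_rot: [1.0, 0.006, -0.001, -0.0]
force: [-0.7, -0.2, -1.0]
width: 0.0843
finger_force: 0.0
[ 0.42137386 -0.1906924   0.13966061]
```

View pics/c2.png

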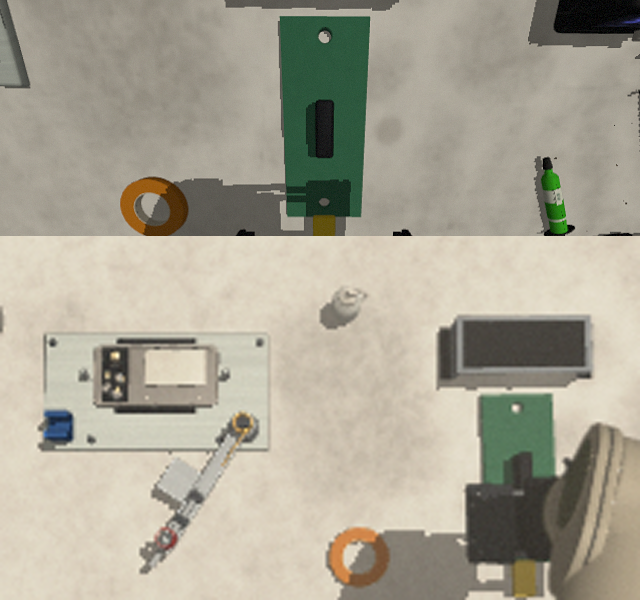

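The plate is clear of the riser. In the wrist view its holes are at (324,36) and (324,202) and the handle is at about (324,128); the top view shows the rear hole at (516,408) in the composite.

```bash
python3 - <<'E'
from h import *
np.set_printoptions(precision=4,suppress=True)
f=load('wr2');t=load('top2')
g=cv2.cvtColor(f['image'],cv2.COLOR_BGR2HSV)
m=((g[...,0]>55)&(g[...,0]<90)&(g[...,1]>90)).astype(np.uint8); m[:, :270]=0;m[:,380:]=0;m[225:]=0
def hole(m,u,v,r=9):
    w=1-m[v-r:v+r+1,u-r:u+r+1]; n,l,s,c=cv2.connectedComponentsWithStats(w,connectivity=4); k=l[r,r]; return c[k]+[u-r,v-r],s[k]
for uv in((324,36),(324,202)):
    c,s=hole(m,*uv); print(c,s,atz(f,c,.0095))
A,B=[atz(f,hole(m,*uv)[0],.0095) for uv in((324,36),(324,202))]
print('mid',(A+B)/2,'len',np.linalg.norm(A-B),'yaw',np.arctan2(*(A-B)[[1,0]]))
for uv in((315.5,100),(333,100),(333,157),(315.5,157)): print(atz(f,uv,.046),depthpt(f,uv))
rh=(230+(516+.5)*220/640-.5,125+(408-236+.5)*125/364-.5); print('top rear hole',atz(t,rh,.0095), 'projected wrist A into top',proj(t,A),rh)
E
```

```text
[324.1757  36.4527] [  2   3  15  14 148] [ 0.5634 -0.189   0.0095]
[323.8205 201.6923] [ 3  5 12  9 78] [ 0.4062 -0.1908  0.0095]
mid [ 0.4848 -0.1899  0.0095] len 0.1571765250102638 yaw 0.011335911566748593
[ 0.5088 -0.1824  0.046 ] [ 0.5091 -0.1814  0.01  ]
[ 0.509  -0.1971  0.046 ] [ 0.5093 -0.1981  0.0107]
[ 0.4609 -0.1982  0.046 ] [ 0.4544 -0.1994  0.0097]
[ 0.4607 -0.1826  0.046 ] [ 0.4541 -0.1817  0.0095]
top rear hole [ 0.5605 -0.1877  0.0095] projected wrist A into top [407.4112 182.8663] (407.046875, 183.73763736263737)
```

```bash
python3 - <<'E'
from h import *
print(delta([.484,-.1902,.016],down(-np.pi/2+.0125)),ctrl.observe()['joint_pos'].round(2))
E
```

```text
(array([1.573, 0.008, 3.088]), array([-0.006,  0.017, -0.008])) [ 0.71  0.07 -0.4   1.96  0.03  1.12 -1.26]
```

```bash
python3 -m pendant '[[-1,[1.57,0.01,1],[0,0,0]],[-1,[1.57,0.01,1.6],[0,0,0]],[-1,[1.57,0.01,3.08],[0,0,0]],[-1,[1.57,0.01,3.08],[0,0,0]],[0,[1.57,0.01,3.08],[0,0,0]],[1,[1.57,0.01,3.08],[0,0,0]],[1,[1.57,0.01,3.08],[0,0,0]],[1,[1.57,0.01,3.08],[0,0,0]],[1,[1.57,0.01,3.08],[0,0,0]],[1,[1.57,0.01,3.08],[0,0,0]]]' 40
python3 -m pendant '[[1,[0,0,0],[0,0,0]],[1,[0,0,0],[0,0,0]],[1,[0,0,0],[0,0,0]],[1,[-0.1,0,-0.3],[0,0,0]],[1,[-0.3,0,-1],[0,0,0]],[1,[-0.4,0,-2],[0,0,0]],[1,[-0.4,0,-3],[0,0,0]],[1,[-0.4,0,-3.4],[0,0,0]],[1,[-0.4,0,-3.4],[0,0,0]],[1,[-0.4,0,-3.4],[0,0,0]]]'
python3 - <<'E'
from h import *
f=snap('wrist','wr3'); s=ctrl.observe();print(s['position'],s['width'],s['finger_force'])
print(delta([.597,.2205,.16],down(-.0076)))
E
```

```text
time_s: 6.42
position: [0.4856, -0.1905, 0.0178]
tool_rot: [1.0, 0.006, 0.0, 0.0]
force: [-0.7, 0.4, -1.0]
width: 0.0353
finger_force: 0.0
time_s: 7.68
position: [0.4687, -0.1904, 0.1521]
tool_rot: [1.0, 0.006, -0.001, -0.0]
force: [-0.3, 0.9, -3.4]
width: 0.0153
finger_force: 40.0
[ 0.46869903 -0.19034256  0.15204192] 0.015539282772562649 39.997725393623114
(array([  3.33 , -10.232,  -0.195]), array([-2.000e-02,  7.000e-03, -1.111e+01]))
```

View pics/wr3.png

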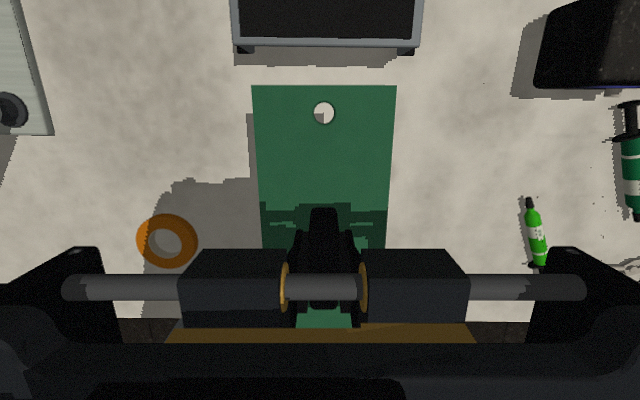

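The plate is held level with its rear hole at (324,113), beyond the fingers. I'll carry it to a hover short of the nest, so that hole and pin show together.

```bash
python3 -m pendant '[[1,[0.5,-1.2,-0.2],[0,0,-1.2]],[1,[1,-2.4,-0.2],[0,0,-2.4]],[1,[1.4,-3.6,-0.2],[0,0,-3.6]],[1,[1.9,-4.8,-0.2],[0,0,-4.8]],[1,[2.3,-6,-0.2],[0,0,-6.1]],[1,[2.7,-7.2,-0.2],[0,0,-7.4]],[1,[3.1,-8.3,-0.2],[0,0,-8.7]],[1,[3.32,-9.1,-0.2],[0,0,-10]],[1,[3.32,-9.1,-0.2],[0,0,-11.11]],[1,[3.32,-9.1,-0.2],[0,0,-11.11]]]'
python3 - <<'E'
from h import *
print(ctrl.observe()['joint_pos'].round(2),delta([.597,.175,.10],down(-.0076)))
E
```

```text
time_s: 8.98
position: [0.5975, 0.1749, 0.16]
tool_rot: [0.71, 0.704, -0.001, -0.001]
force: [-0.6, -0.3, -2.6]
width: 0.0155
finger_force: 40.0
[ 0.24  0.49 -0.8   1.51  0.35  1.29 -0.61] (array([ 0.002, -0.008,  1.5  ]), array([-0.019,  0.   , -0.004]))
```

```bash
python3 -m pendant '[[1,[0,0,0.8],[0,0,0]],[1,[0,0,1.6],[0,0,0]],[1,[0,0,1.9],[0,0,0]],[1,[0,0,1.9],[0,0,0]],[1,[0,0,1.9],[0,0,0]]]'
python3 - <<'E'
from h import *
f=snap('wrist','wr4'); print(ctrl.observe()['position'])
cv2.imwrite('pics/wr4b.png',cv2.resize(f['image'][0:200,180:460],(800,571),interpolation=cv2.INTER_CUBIC))
E
```

```text
time_s: 9.6
position: [0.5988, 0.1751, 0.087]
tool_rot: [0.71, 0.704, 0.001, 0.0]
force: [-1.1, -0.5, -3.0]
width: 0.0159
finger_force: 40.0
[0.59884585 0.17517283 0.0871134 ]
```

View pics/wr4b.png

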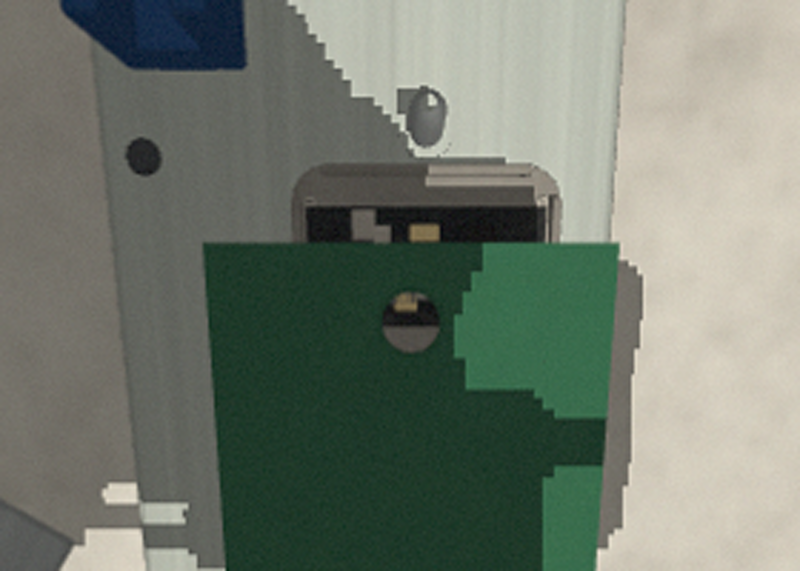

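The crop shows the plate's hole at (411,322), and pin + with its tip at about (431,95) and base at (427,146). The jig's left edge runs from (95,70) to (148,571) and the plate's left edge from (204,243) to (226,571).

```bash
python3 - <<'E'
from h import *
np.set_printoptions(precision=4,suppress=True)
f=load('wr4'); k=800/280; C=lambda u,v:(180+(u+.5)/k-.5,(v+.5)/k-.5)
zt=.0793
P=lambda u,v,z:atz(f,C(u,v),z)
print('hole',P(411,322,zt),'pin tip',P(431,95,.042),'mid pin',P(429,118,.027),'base',P(427,146,.012))
pl=P(204,243,zt),P(226,571,zt),P(618,243,zt),P(597,571,zt); print('plate corners',*pl)
jl=P(95,70,.012),P(148,571,.012),P(627,0,.012),P(605,240,.012); print('jig',*jl)
ph=(P(295,200,.02),P(560,200,.02));print('frame edges',*ph)
print('depth plate',[depthpt(f,C(u,v))[2] for u,v in((250,300),(570,300),(250,500),(570,540))],depthpt(f,C(140,350)))
ang=lambda a,b:np.arctan2(*(a-b)[:2])
print('yaw from y (x/y): plate',ang(pl[0],pl[1]),ang(pl[2],pl[3]),'jig',ang(jl[0],jl[1]),ang(jl[2],jl[3]))
E
```

```text
hole [0.5998 0.2549 0.0793] pin tip [0.6047 0.3023 0.042 ] mid pin [0.6046 0.3005 0.027 ] base [0.6044 0.2968 0.012 ]
plate corners [0.5602 0.2697 0.0793] [0.5594 0.2035 0.0793] [0.6396 0.2691 0.0793] [0.6396 0.2028 0.0793]
jig [0.5207 0.3146 0.012 ] [0.5201 0.1815 0.012 ] [0.6538 0.3288 0.012 ] [0.6519 0.2737 0.012 ]
frame edges [0.5706 0.2833 0.02  ] [0.6381 0.2828 0.02  ]
depth plate [np.float64(0.0793811715060628), np.float64(0.07954001934775107), np.float64(0.07974004771688434), np.float64(0.07888256755345766)] [0.5246 0.2461 0.0122]
yaw from y (x/y): plate 0.012178324787726987 -0.0001036303597072019 jig 0.004675355624102932 0.03330212222869562
```

```bash
python3 - <<'E'
from h import *
print(delta([.6036,.2215,.079]))
E
python3 -m pendant '[[1,[0.5,0.12,0],[0,0,0]],[1,[1.16,0.12,0],[0,0,0]],[1,[1.16,0.12,0.2],[0,0,0]],[1,[1.16,0.12,0.2],[0,0,0]],[1,[1.16,0.12,0.2],[0,0,0]]]'
python3 - <<'E'
from h import *
f=snap('wrist','wr5'); t=snap('top','top5');print(ctrl.observe()['position'],np.linalg.inv(f['world_to_cam'])[:3,3])
a=cv2.resize(f['image'][60:160,270:380],(550,500),interpolation=cv2.INTER_CUBIC)
b=cv2.resize(t['image'][145:245,240:330],(250,278),interpolation=cv2.INTER_CUBIC)
o=np.zeros((500,800,3),np.uint8);o[:,:550]=a;o[:278,550:]=b;cv2.imwrite('pics/c5.png',o)
E
```

```text
(array([1.159, 0.109, 0.204]), None)
time_s: 10.28
position: [0.6037, 0.2202, 0.078]
tool_rot: [0.71, 0.704, -0.0, 0.0]
force: [-0.6, -0.2, -3.4]
width: 0.0157
finger_force: 40.0
[0.60367418 0.22048106 0.07809702] [0.60466592 0.30460776 0.24005965]
```

View pics/c5.png

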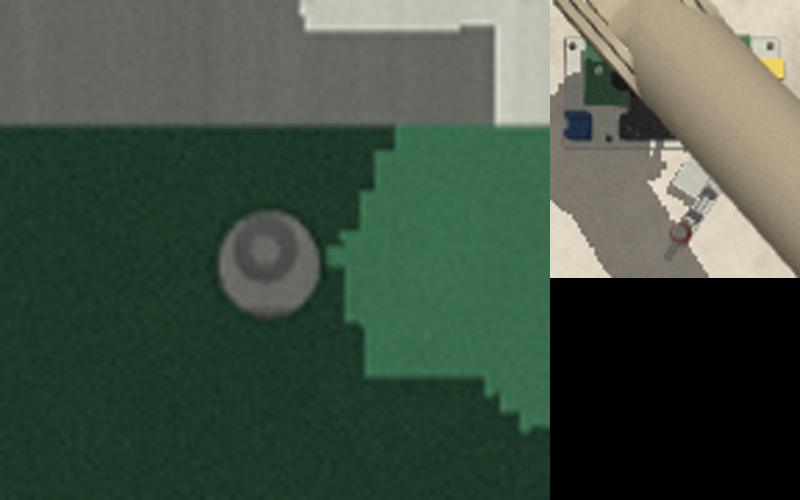

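The pin's tip is at (265,248) inside the hole, whose centre is (269,263) in the 5x crop. I'll compute the remaining offset.

```bash
python3 - <<'E'
from h import *
f=load('wr5');C=lambda u,v:(270+(u+.5)/5-.5,60+(v+.5)/5-.5)
h=atz(f,C(269,263),.0703);p=atz(f,C(265,248),.042);print(h,p,p-h,f['z_map'][108,310:330:2])
print(delta([.6037,.2205,.04]))
E
```

```text
[0.60464691 0.30000953 0.0703    ] [0.60413536 0.30113282 0.042     ] [-0.00051155  0.00112329 -0.0283    ] [0.16291907 0.16277367 0.16668056 0.21706481 0.19405499 0.18987624
 0.21811165 0.21860355 0.19052544 0.19366397]
(array([0.001, 0.   , 0.952]), None)
```

```bash
python3 -m pendant '[[1,[0.03,-0.01,0.1],[0,0,0]],[1,[0.03,-0.01,0.3],[0,0,0]],[1,[0.03,-0.01,0.5],[0,0,0]],[1,[0.03,-0.01,0.6],[0,0,0]],[1,[0.03,-0.01,0.6],[0,0,0]]]'
python3 -m pendant '[[1,[0,0,0.1],[0,0,0]],[1,[0,0,0.2],[0,0,0]],[1,[0,0,0.2],[0,0,0]]]'
```

```text
time_s: 11.0
position: [0.6026, 0.2224, 0.0532]
tool_rot: [0.71, 0.704, -0.0, -0.0]
force: [0.4, 0.4, -2.4]
width: 0.0157
finger_force: 40.0
time_s: 11.38
position: [0.6027, 0.2223, 0.0453]
tool_rot: [0.71, 0.704, -0.0, -0.0]
force: [0.1, 0.0, -2.0]
width: 0.0157
finger_force: 40.0
```

```bash
python3 -m pendant '[[1,[0,0,0.1],[0,0,0]],[1,[0,0,0.18],[0,0,0]],[1,[0,0,0.18],[0,0,0]],[1,[0,0,0.18],[0,0,0]]]'
```

```text
time_s: 11.88
position: [0.6029, 0.2225, 0.0386]
tool_rot: [0.71, 0.704, 0.0, 0.0]
force: [-0.1, 0.2, -3.1]
width: 0.0156
finger_force: 40.0
```

```bash
python3 -m pendant '[[1,[0,0,0.03],[0,0,0]],[0.4,[0,0,0.03],[0,0,0]],[0,[0,0,0.03],[0,0,0]],[0,[0,0,0.03],[0,0,0]],[0,[0,0,0.03],[0,0,0]],[0,[0,0,-1],[0,0,0]],[0,[0,0,-2],[0,0,0]],[0,[0,0,-3],[0,0,0]],[0,[0,0,-3],[0,0,0]],[0,[0,0,-3],[0,0,0]]]'
python3 - <<'E'
from h import *
np.set_printoptions(precision=4,suppress=True)
f=snap('wrist','wr6');print(ctrl.observe()['position'])
for uv in((250,130),(390,130),(260,200),(380,200)):print(depthpt(f,uv))
print(delta([.42,.205,.20],down(-.0076+1.0)),delta([.42,.205,.20],down(-.0076+1.0-np.pi)))
cv2.imwrite('pics/wr6b.png',cv2.resize(f['image'],(800,500)))
E
```

```text
time_s: 13.12
position: [0.6027, 0.2222, 0.158]
tool_rot: [0.71, 0.704, -0.0, 0.0]
force: [-0.3, 0.4, -0.6]
width: 0.0435
finger_force: 0.0
[0.6024 0.222  0.1574]
[0.5268 0.281  0.0116]
[ 0.6753  0.2789 -0.0005]
[0.5317 0.2043 0.0121]
[ 0.6686  0.1992 -0.0002]
(array([-0.462, -4.559, -1.058]), array([-0.011,  0.001, -7.163])) (array([-0.462, -4.559, -1.058]), array([ 0.001,  0.013, 15.337]))
```

View pics/wr6b.png

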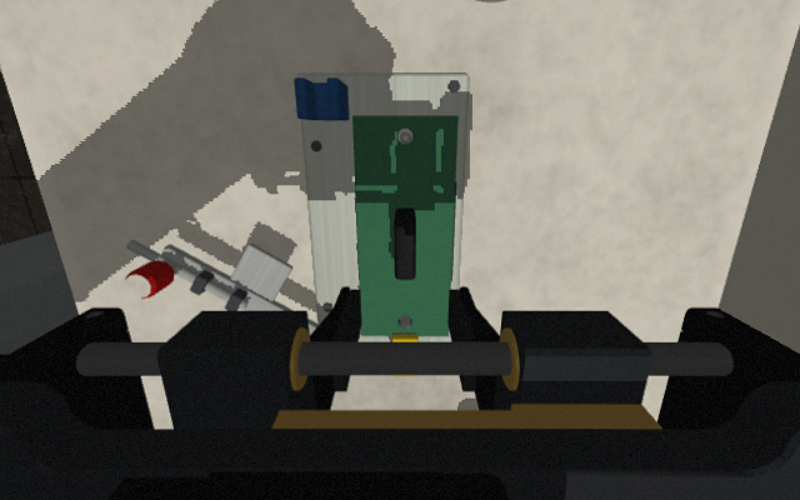

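The plate lies over both pins, which show at (405,135) and (405,322). The knob is near (150,278). I'll locate it by depth and work out the approach.

```bash
python3 - <<'E'
from h import *
np.set_printoptions(precision=4,suppress=True)
f=load('wr6')
for uv in((295,110),(355,110),(300,180),(350,180)):print('plate',depthpt(f,uv))
hs=cv2.cvtColor(f['image'],cv2.COLOR_BGR2HSV)
m=((hs[...,0]<6)|(hs[...,0]>174))&(hs[...,1]>140)&(hs[...,2]>40); m[:,170:]=0;m[:190]=0;m[250:]=0
v,u=np.nonzero(m);P=np.array([depthpt(f,(a,b)) for a,b in zip(u,v)]);print(len(P),P.min(0),P.max(0));q=P[P[:,2]>.082];print(len(q),q.mean(0),q.min(0),q.max(0))
J=np.array([.603,.222]);a=-.007;Rm=np.array([[np.cos(a),-np.sin(a)],[np.sin(a),np.cos(a)]])
H=J+Rm@[-.06,-.1]
for q_ in(0,1):
    b=np.pi/2+a+1-q_;print(q_,H,H+.15*np.array([np.cos(b),np.sin(b)]))
print(delta([.4166,.2043,.115],down(a+1.0)))
E
```

```text
plate [0.5761 0.301  0.0296]
plate [0.6338 0.3006 0.0294]
plate [0.5787 0.2316 0.0297]
plate [0.6305 0.2311 0.0291]
493 [0.4096 0.1946 0.0608] [0.4274 0.215  0.0866]
160 [0.4226 0.2075 0.0845] [0.4096 0.1946 0.082 ] [0.4269 0.2149 0.0866]
0 [0.5423 0.1224] [0.4167 0.2043]
1 [0.5423 0.1224] [0.5434 0.2724]
(array([-0.479, -4.641,  1.067]), array([-0.011,  0.001, -7.167]))
```

```bash
python3 -m pendant '[[0,[-0.1,-1.2,0],[0,0,-1.3]],[0,[-0.2,-2.4,0],[0,0,-2.6]],[-0.1,[-0.3,-3.6,0],[0,0,-3.9]],[-0.1,[-0.48,-4.64,0],[0,0,-5.2]],[-0.1,[-0.48,-4.64,0.3],[0,0,-6.5]],[-0.1,[-0.48,-4.64,1.06],[0,0,-7.17]],[-0.1,[-0.48,-4.64,1.06],[0,0,-7.17]],[-0.1,[-0.48,-4.64,1.06],[0,0,-7.17]],[-0.1,[-0.48,-4.64,1.06],[0,0,-7.17]]]'
python3 - <<'E'
from h import *
f=snap('wrist','wr7');print(delta([.4166,.2044,.063],down(-.007+1)),ctrl.observe()['joint_pos'].round(2))
E
```

```text
time_s: 14.3
position: [0.4176, 0.205, 0.1169]
tool_rot: [0.285, 0.958, 0.0, 0.0]
force: [0.3, 0.2, -0.3]
width: 0.0484
finger_force: 0.0
(array([ 0.014, -0.027,  1.347]), array([ 0.006,  0.005, -0.004])) [ 0.48  0.22 -1.11  1.96  0.22  1.1   0.27]
```

View pics/wr7.png

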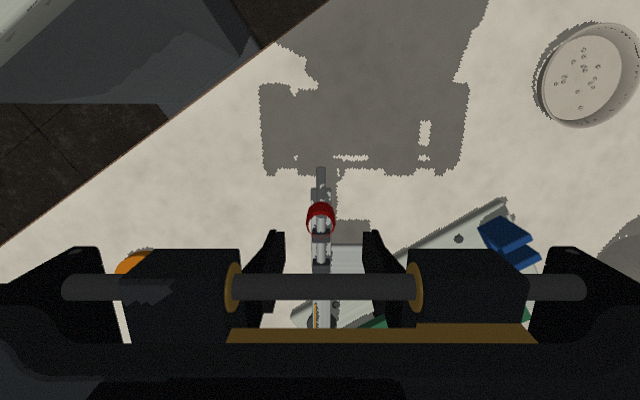

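```bash
python3 -m pendant '[[-0.1,[0.01,-0.02,0.6],[0,0,0]],[-0.1,[0.01,-0.02,1.35],[0,0,0]],[-0.1,[0.01,-0.02,1.35],[0,0,0]],[0.4,[0.01,-0.02,1.35],[0,0,0]],[1,[0.01,-0.02,1.35],[0,0,0]],[1,[0.01,-0.02,1.35],[0,0,0]],[1,[0.01,-0.02,1.35],[0,0,0]],[1,[0.01,-0.02,1.35],[0,0,0]]]' 25
python3 - <<'E'
from h import *
s=ctrl.observe();print(s['position'],s['width'],s['finger_force'],s['force'])
E
```

```text
time_s: 15.35
position: [0.4166, 0.2041, 0.0625]
tool_rot: [0.285, 0.959, -0.0, 0.0]
force: [-1.5, -1.8, 5.2]
width: 0.0211
finger_force: 25.0
[0.41655093 0.20407514 0.06247184] 0.021135387400056896 25.00086734891042 [-1.5176343  -1.75943093  5.21313408]
```

```bash
python3 -m pendant '[[1,[-0.01,0.26,0],[0,0,0.5]],[1,[-0.036,0.522,0],[0,0,1]],[1,[-0.082,0.78,0],[0,0,1.5]],[1,[-0.145,1.034,0],[0,0,2]],[1,[-0.226,1.282,0],[0,0,2.5]],[1,[-0.324,1.525,0],[0,0,3]],[1,[-0.439,1.76,0],[0,0,3.5]],[1,[-0.57,1.987,0],[0,0,4]],[1,[-0.57,1.987,0],[0,0,4]]]'
python3 - <<'E'
from h import *
np.set_printoptions(precision=4,suppress=True)
s=ctrl.observe();p=s['position'];H=np.array([.5423,.1224]);d=p[:2]-H
print(p,np.linalg.norm(d),np.degrees(np.arctan2(d[1],d[0])),s['force'],s['torque'],s['finger_force'])
E
```

```text
time_s: 16.48
position: [0.4791, 0.2586, 0.0624]
tool_rot: [0.538, 0.843, -0.0, -0.0]
force: [-2.9, -2.6, 6.9]
width: 0.0211
finger_force: 25.0
[0.4791 0.2586 0.0624] 0.15012954930540173 114.87914259177293 [-2.9288 -2.5833  6.9081] [-0.5552  0.4536  0.0562] 25.001790573732023
```

```bash
python3 -m pendant '[[1,[-0.01,0.26,0],[0,0,0.5]],[1,[-0.036,0.522,0],[0,0,1]],[1,[-0.082,0.78,0],[0,0,1.5]],[1,[-0.145,1.034,0],[0,0,2]],[1,[-0.226,1.282,0],[0,0,2.5]],[1,[-0.3,1.465,0],[0,0,2.9]],[1,[-0.363,1.609,0],[0,0,3.17]],[1,[-0.38,1.645,0],[0,0,3.25]],[1,[-0.38,1.645,0],[0,0,3.25]]]'
python3 - <<'E'
from h import *
np.set_printoptions(precision=4,suppress=True)
s=ctrl.observe();p=s['position'];H=np.array([.5423,.1224]);d=p[:2]-H
print(p,np.linalg.norm(d),np.degrees(np.arctan2(d[1],d[0])),s['force'],s['torque'],s['finger_force'])
E
```

```text
time_s: 17.6
position: [0.5442, 0.2728, 0.0625]
tool_rot: [0.713, 0.701, -0.0, -0.0]
force: [-5.3, -0.9, 6.5]
width: 0.0211
finger_force: 25.0
[0.5442 0.2728 0.0625] 0.15045465605799815 89.29480115160085 [-5.2893 -0.8559  6.46  ] [-0.2514  0.9946  0.1955] 25.001075981117395
```

```bash
python3 -m pendant '[[1,[0,0.03,0],[0,0,0]],[1,[0,0.03,0],[0,0,0]]]'; python3 -m pendant '[[1,[0,0.03,0],[0,0,0]],[1,[0,0.03,0],[0,0,0]]]'
```

```text
time_s: 17.85
position: [0.5445, 0.2731, 0.0624]
tool_rot: [0.713, 0.701, -0.001, -0.001]
force: [-7.6, -0.7, 8.7]
width: 0.0211
finger_force: 25.0
time_s: 18.1
position: [0.5449, 0.2733, 0.0623]
tool_rot: [0.713, 0.701, -0.001, -0.001]
force: [-10.9, -0.9, 10.8]
width: 0.021
finger_force: 25.0
```

```bash
python3 -m pendant '[[1,[0.1,0,0],[0,0,0]],[1,[0.2,0,0],[0,0,0]],[1,[0.3,0,0],[0,0,0]],[1,[0.4,0,0],[0,0,0]],[1,[0.48,0,0],[0,0,0]],[1,[0.48,0,0],[0,0,0]]]'; python3 -m pendant '[[1,[0.04,0,0],[0,0,0]],[1,[0.08,0,0],[0,0,0]],[1,[0.08,0,0],[0,0,0]]]'
```

```text
time_s: 18.85
position: [0.5451, 0.293, 0.0623]
tool_rot: [0.713, 0.701, -0.001, -0.001]
force: [-11.1, -0.3, 8.6]
width: 0.0205
finger_force: 25.0
time_s: 19.23
position: [0.5454, 0.2932, 0.062]
tool_rot: [0.713, 0.701, -0.003, -0.0]
force: [-13.0, -9.6, 14.3]
width: 0.0209
finger_force: 25.0
```

```bash
python3 -m pendant '[[1,[-0.03,-0.06,0],[0,0,0]],[1,[-0.03,-0.12,0],[0,0,0]],[1,[-0.03,-0.12,0],[0,0,0]]]'; python3 -m pendant '[[1,[0,-0.06,0],[0,0,0]],[1,[0,-0.06,0],[0,0,0]]]'
python3 - <<'E'
from h import *
np.set_printoptions(precision=4,suppress=True)
f=snap('scene','sc8');print(ctrl.observe()['position'])
cv2.imwrite('pics/sc8b.png',cv2.resize(f['image'][170:290,190:350],(800,600),interpolation=cv2.INTER_CUBIC))
E
```

```text
time_s: 19.6
position: [0.5427, 0.293, 0.0625]
tool_rot: [0.714, 0.701, -0.0, 0.0]
force: [-1.9, -3.1, 5.9]
width: 0.0211
finger_force: 25.0
time_s: 19.85
position: [0.5413, 0.2931, 0.0626]
tool_rot: [0.714, 0.7, 0.0, 0.001]
force: [1.1, -3.3, 4.5]
width: 0.021
finger_force: 25.0
[0.5413 0.2931 0.0625]
```

View pics/sc8b.png

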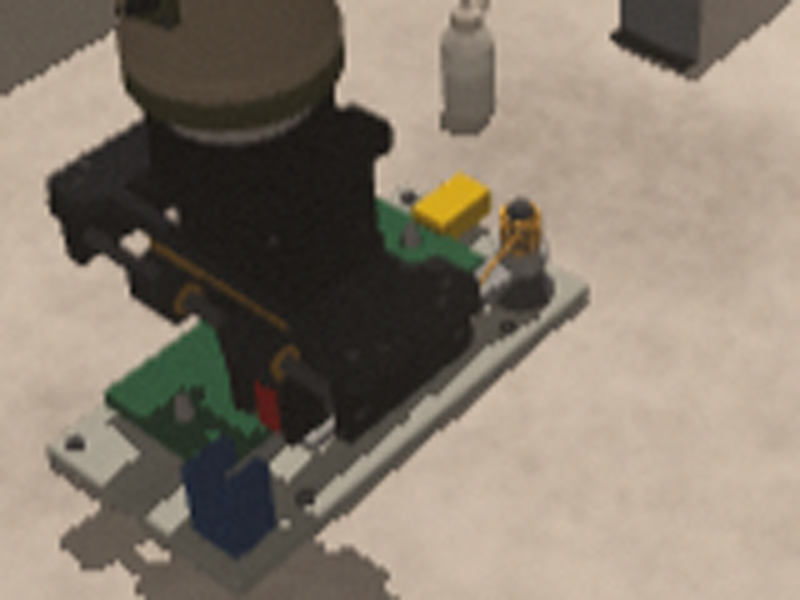

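The picture shows the rod entering the gap between the blue cheeks at about (245,465). Backing off made the spring load vanish, so the bolt holds the bar. I'll release and rise.

```bash
python3 -m pendant '[[0.5,[0,0,0],[0,0,0]],[0.2,[0,0,0],[0,0,0]],[0,[0,0,0],[0,0,0]],[0,[0,0,0],[0,0,0]],[0,[0,0,0],[0,0,0]],[0,[0,0,-1],[0,0,0]],[0,[0,0,-2],[0,0,0]],[0,[-2,0,-3],[0,0,0]],[0,[-2,0,-3],[0,0,0]],[0,[-2,0,-3],[0,0,0]]]'
python3 - <<'E'
from h import *
np.set_printoptions(precision=4,suppress=True)
f=snap('wrist','wr9');print(ctrl.observe()['position'])
cv2.imwrite('pics/wr9b.png',cv2.resize(f['image'][0:300,140:540],(800,600),interpolation=cv2.INTER_CUBIC))
hs=cv2.cvtColor(f['image'],cv2.COLOR_BGR2HSV)
m=((hs[...,0]<6)|(hs[...,0]>174))&(hs[...,1]>140)&(hs[...,2]>40)
v,u=np.nonzero(m);P=np.array([depthpt(f,(a,b)) for a,b in zip(u,v) if 1<a<638 and 1<b<398]);P=P[(P[:,2]>.055)&(P[:,2]<.095)];print(len(P),P.min(0),P.max(0))
E
```

```text
time_s: 21.15
position: [0.54, 0.2115, 0.1831]
tool_rot: [0.715, 0.699, 0.0, 0.001]
force: [-0.1, 0.5, -0.7]
width: 0.0434
finger_force: 0.0
[0.5393 0.2131 0.1824]
121 [0.5307 0.2831 0.0825] [0.5514 0.3037 0.0859]
```

View pics/wr9b.png

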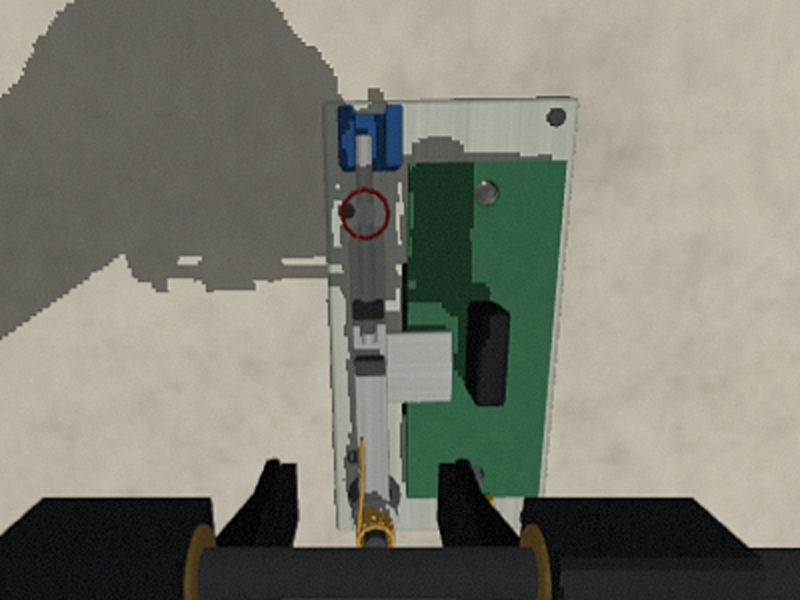

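The view shows the rod tip in the blue keeper at (363,150), the tongue over the plate at (418,366), and the knob about 171 mm from the hinge, so the bolt is about 21 mm out. Nothing is being touched, so I'm handing in.

```bash
python3 -c "
from workcell import ctrl
print(ctrl.hand_in())"
```

```text
the job is handed in; nothing more can be done
None
```

The job is handed in: the plate is seated on both pins, and the bar is swung shut and latched, its bolt about 21 mm out in the keeper; it took about 21 s of the 72 s, and no verdict came back.

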